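Lever the snap-in cover off the sampler base

ROBOT

A 6-joint arm with a two-finger parallel gripper is mounted at the origin on the work surface. World frame = base frame: x ahead of the robot, y to its left, z up, the work surface at z = 0. Lengths are in m, angles in degrees, forces in N, time in s.
With the tool pointing down it reaches from about 0.325 to 0.85 m from the base axis. Payload 15.5 kg.
Tool frame: the origin (TCP) lies at the very end of the fingers, on their centre line; the grasp point (between the pads) lies arm.grip_depth behind it (arm.grip_depth is the distance from the TCP to the grasp point, in m); z points along the fingers, y is the line along which they close (so a half turn about z gives the same grasp; the last joint's range is limited). The gripper opens to 91 mm and grips with 3 to 60 N. Pads are 32 mm wide; open, the fingers measure 118 mm over their backs; the gripper's body (76 mm by 178 mm) begins 60 mm behind the grasp point.
Start: joints at [-76.519, 28.281, 77.091, -0, 74.628, -5.472], TCP at [0.203, -0.591, 0.214] pointing down, gripper open.
Joint ranges: [-166.48, 166.48], [-47.26, 123.95], [12.59, 153.08], [-70.14, 250.14], [6.76, 159.57], [-176.63, 176.63]. Speed limits (degrees/s): [108.29, 108.29, 147.25, 172.46, 172.46, 172.46].

INTERFACE

Orientations are given as a 3x3 rotation matrix whose columns are the frame's x, y, z axes.
In Python, from rig import arm gives the robot as it stands. Calls block until the motion is done:
- arm.move_to(position, orientation): joint-space move of the TCP to a pose.
- arm.move_l(position, orientation=None, feed=0.15): straight line of the TCP; orientation=None keeps the orientation; feed is the mean speed in m/s.
- arm.move_joints(angles): joint-space move.
- arm.grip(opening): finger opening in m; the grip force is fixed at half the most; returns when the fingers have stopped.
- arm.sleep(seconds).
- arm.solve_ik(position, orientation): joint angles nearest the present ones, or None.
- arm.snapshot(name): name is "scene" or "top" or "wrist"; returns the picture (400x640x3 uint8, red, green, blue); there is no depth.
- arm.get_calibration(name): a dict with "intrinsics" (3x3 intrinsics, pixels), "cam_to_world" (4x4, takes a point from camera to world coordinates). Camera axes: x right, y down, z forward; pixel columns grow to the right and rows downward; lengths in m; the calibration is good to about 2 mm. A picture is of the moment at which its call begins: read the wrist's pose just before it. get_calibration takes no time and is no camera call; for the wrist camera it gives the pose at the moment of the call.
A pose or a line that the arm cannot do raises arm.Unreachable and nothing moves.
- arm.sign_off(): hands the job in; it is judged then, once.
Readings, each from a call of its own:
- arm.current_t(): time.
- arm.current_joint_positions(): joint angles.
- arm.current_dq(): joint speeds.
- arm.current_tau(): joint torques, N m.
- arm.current_ee_pos(): TCP position.
- arm.current_tool_rot(): TCP orientation.
- arm.current_force(): force on the tool from outside, world axes, zero at the start.
- arm.current_torque(): the same for the moment, N m.
- arm.current_width(): finger opening in m.
- arm.current_grasp_force(): force on a finger pad.
Only numpy, scipy, OpenCV 4.12 (cv2) and the standard library are available. Lean on these libraries where they do the work, as an engineer would, in place of code of your own. Each camera call takes 0.05 s, during which the arm holds its last target. There are 200 camera calls.

TASK

The orange cover is snapped into the white sampler base. Lever it loose with the yellow-handled pry bar (blade over the steel sill and under the cover's lip, handle pushed down; do not pull at the cover with the fingers while it is still snapped in), then lay the bar back on the grey mat. Lift the cover out and set it down, without dropping it, flat in the pocket of the blue tray with its orange face up; leave the vials, bottles and beaker standing where they are.

Things in the scene. Friction and masses are not known exactly. Their poses are not given: they have to be found in the camera images.
- housing: White sampler base, fixed, 168 (x) x 116 (y) x 65 mm high. Origin: on the table, below the centre of the snapped-in cover; z up; +x towards the pry well (outer faces at x = +100 and -68, y = +-58). Recess for the cover, open at the top: x -56.5 to +56.5, y -36 to +36.
- seat (a point): In the base's frame (0, 0, 45) mm: level of the ledges that carry the cover's flange, on both sides (24 < |y| < 36) and at the -x end. Between the ledges the base is hollow down to z = 15. The snapped-in cover has its origin here.
- well (a point): Centre of the pry well's floor, (74, 0, 15) mm in the base's frame. The well is the opening between recess and sill, x 56.5 to 92, |y| < 20, open at the top and to the hollow under the cover.
- sill (a point): Top of the steel sill, the fulcrum: a round bar 8 mm thick along the base's y (|y| < 20), at (96, 0, 55) mm in the base's frame, 31 mm beyond the end of the seated lip and 10 mm above its underside: the blade goes under the lip only sloping down at some 32 to 40 deg, handle high and outside; pushing the handle down to level, then 12 deg below, raises the lip.
- catch0 (a joint): Travel (0 to 0.0035 m, sprung back to 0) of the steel catch in the recess's +y wall, at x = 30, z = 53 mm of the base. Two catches hold the flange down; about 8 to 15 N upward at the lip makes them yield. Then the flange rests on top of them: the cover stays tilted 7.5 deg, -x end on its ledge, lip 16 mm higher, top about 10 mm proud of the base at x = 20.
- catch1 (a joint): The same for the catch in the -y wall.
- cover: Orange snap-in cover, 0.12 kg. Origin: centre of its underside (blue); z up out of its orange face; +x to the lip. Flange 110 (x) x 70 (y) x 4 mm; on it a block 102 x 60 (y), up to z = 20; lip: 30 mm wide, x 55 to 65, z 0 to 4. Snapped in, it is level with the base's top, axes as the base's: nothing to grip. Once popped up, take it across y by the block's sides, above the base's top.
- cover_lip (a point): Middle of the end of the cover's lip, on the underside: (65, 0, 0) mm in the cover's frame.
- bar: Pry bar, 0.18 kg, 195 mm long, loose on the mat at the start with its underside down. Origin: on its underside near the balance point; +x towards the blade's tip; z up out of its upper side. Yellow handle 24 mm wide (y) and 26 mm high (z) from x = -50 to +45; flat steel blade 20 mm wide and 4 mm thick (z 0 to 4) from x = 45 to 145; the underside is one plane.
- bar_tip (a point): Middle of the tip of the bar's blade, on the underside: (145, 0, 0) mm in the bar's frame.
- mat: Grey rubber mat, fixed, 250 (x) x 120 (y) x 3 mm, on which the bar lies at the start. Origin: centre of its underside, on the table.
- tray: Blue tray, fixed, 140 (x) x 92 (y) x 12 mm, one rectangular pocket 132 (x) x 84 (y) mm, its floor 4 mm above the table, walls 8 mm above the floor. Origin: centre of its underside, on the table. The cover (120 mm long with its lip) lies in it lengthwise along x, either way round.
- pocket (a point): Centre of the tray's pocket floor; axes as the tray's.
- vial0: Loose bystander: small white sample vial with orange screw cap, 32 mm across, 60 mm tall, standing upright. Origin: centre of its foot.
- vial1: Loose bystander: small white sample vial with orange screw cap, 32 mm across, 60 mm tall, standing upright. Origin: centre of its foot.
- vial2: Loose bystander: small white sample vial with orange screw cap, 32 mm across, 60 mm tall, standing upright. Origin: centre of its foot.
- beaker: Loose bystander: glass beaker, 66 mm across, 85 mm tall. Origin: centre of its foot.
- wash_bottle: Loose bystander: white wash bottle with red cap, 68 mm across, 170 mm tall. Origin: centre of its foot.
- reagent: Loose bystander: amber bottle with blue cap, 64 mm across, 130 mm tall. Origin: centre of its foot.
Things that resemble listed ones, but are neither listed nor needed, are in the scene too. What is meant by the bar is not pink, and is the smaller of those in its own colour.

How it is judged:
By the outcome, as a careful person would: the job done as asked, in the order asked, and still so for the second after the job is handed in, with the robot touching nothing.
It also fails if it takes over 72 s, if anything falls off the work surface, if the arm or the gripper's body presses on something with over 40 N, if the wrist force passes 120 N, or if a joint passes its speed limit or range.

## Working session

There is one attempt and no reset: what is moved stays moved. The work goes in short steps, each a Python script; the robot and the scene stay as the last script left them, time stands still between calls to the robot, and variables do not carry over. Pictures are saved under pics/ and viewed, at most 13 in all, crops included, and the job is handed in when it is done.

```bash
ls; mkdir -p pics; python3 - <<'E'
from rig import arm
import cv2,numpy as np
for n in("top","scene"):
    im=arm.snapshot(n); cv2.imwrite(f"pics/{n}0.png",cv2.resize(im[:,:,::-1],(800,500),interpolation=cv2.INTER_CUBIC)); cv2.imwrite(f"pics/raw_{n}0.png",im[:,:,::-1])
    c=arm.get_calibration(n); print(c["intrinsics"],np.round(c["cam_to_world"],4))
print(arm.grip_depth)
E
```

```text
pics
[[417.687941     0.         314.25646069]
 [  0.         417.687941   200.64451594]
 [  0.           0.           1.        ]] [[ 1.9400e-02 -9.9790e-01  6.1900e-02  3.9260e-01]
 [-9.9980e-01 -1.9300e-02  2.5000e-03 -4.1200e-02]
 [-1.3000e-03 -6.1900e-02 -9.9810e-01  1.6627e+00]
 [ 0.0000e+00  0.0000e+00  0.0000e+00  1.0000e+00]]
[[445.63196474   0.         319.05141342]
 [  0.         445.63196474 201.86628409]
 [  0.           0.           1.        ]] [[-0.4621  0.5718 -0.6779  1.4628]
 [ 0.8866  0.2824 -0.3662  0.4835]
 [-0.0179 -0.7703 -0.6375  0.9642]
 [ 0.      0.      0.      1.    ]]
0.0188
```

View pics/top0.png

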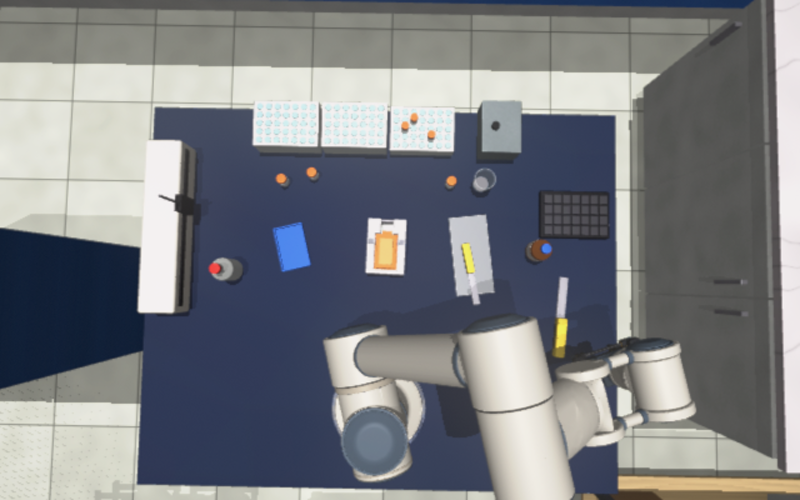

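View pics/scene0.png

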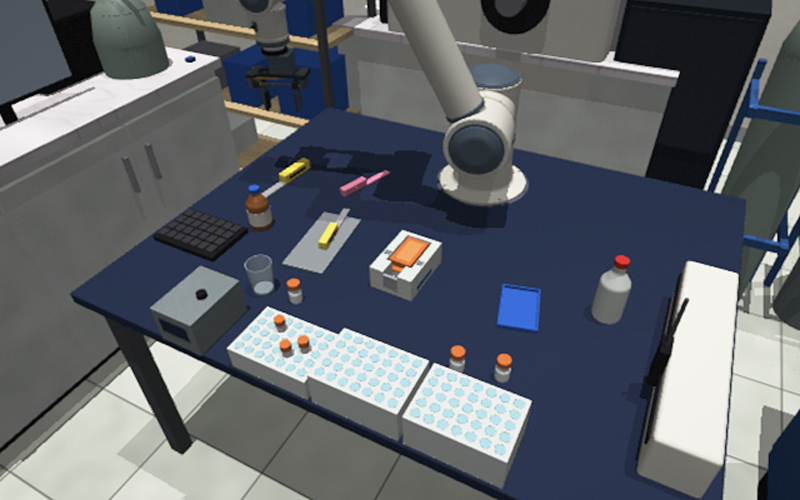

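The top view shows the base at (386,247) with its well towards world +x. The bar on the mat runs from (466,243) to its tip at (477,303), and the tray is at (292,247). Next I'll take wrist close-ups.

```bash
cat > h.py <<'E'
from rig import arm
import cv2,numpy as np
def ray(cal,uv,z):
    K=cal["intrinsics"];T=np.array(cal["cam_to_world"])
    d=T[:3,:3]@np.linalg.solve(K,[uv[0],uv[1],1.]);o=T[:3,3]
    return o+d*(z-o[2])/d[2]
def proj(cal,P):
    T=np.linalg.inv(cal["cam_to_world"]);p=T[:3,:3]@np.asarray(P)+T[:3,3];q=cal["intrinsics"]@p
    return q[:2]/q[2]
def down(yaw): # tool x axis horizontal at yaw (deg), z down
    c,s=np.cos(np.radians(yaw)),np.sin(np.radians(yaw))
    return np.array([[c,s,0],[s,-c,0],[0,0,-1.]])
E
python3 - <<'E'
from h import *
c=arm.get_calibration("top")
for n,u,v,z in [("housing",386,247,.065),("bar",468,258,.02),("tip",477,303,.005),("tray",292,247,.01),("vial",451,182,.06),("beaker",484,181,.08)]:
    print(n,ray(c,(u*.8,v*.8),z).round(3))
R=np.array(arm.current_tool_rot());p=np.array(arm.current_ee_pos());w=arm.get_calibration("wrist")
T=np.array(w["cam_to_world"]);print(R.round(3),w["intrinsics"],(R.T@T[:3,:3]).round(3),(R.T@(T[:3,3]-p)).round(4))
for yaw in(0,90,180,-90):
  for xy in((.4,-.03),(.4,-.28),(.4,.28)):
    print(yaw,xy,arm.solve_ik([*xy,.35],down(yaw)))
E
```

```text
housing [ 0.503 -0.016  0.065]
bar [ 0.476 -0.274  0.02 ]
tip [ 0.335 -0.306  0.005]
tray [0.501 0.283 0.01 ]
vial [ 0.709 -0.213  0.06 ]
beaker [ 0.71  -0.312  0.08 ]
[[ 0.946  0.325 -0.   ]
 [ 0.325 -0.946  0.001]
 [ 0.    -0.001 -1.   ]] [[344.09656069   0.         315.23152803]
 [  0.         344.09656069 197.80718911]
 [  0.           0.           1.        ]] [[-0.    -0.966 -0.26 ]
 [ 1.    -0.     0.   ]
 [-0.    -0.26   0.966]] [ 0.0721  0.0002 -0.171 ]
0 (0.4, -0.03) [-1.28339540e+01  2.27893379e+00  9.26153210e+01 -2.54444375e-14
  8.51057452e+01  7.71660460e+01]
0 (0.4, -0.28) [-4.20033469e+01  1.04284729e+01  8.30308519e+01 -2.54444375e-14
  8.65406751e+01  4.79966531e+01]
0 (0.4, 0.28) [ 2.79806935e+01  1.04284729e+01  8.30308519e+01 -2.54444375e-14
  8.65406751e+01  1.17980693e+02]
90 (0.4, -0.03) [-1.28339540e+01  2.27893379e+00  9.26153210e+01 -2.54444375e-14
  8.51057452e+01 -1.28339540e+01]
90 (0.4, -0.28) [-4.20033469e+01  1.04284729e+01  8.30308519e+01 -2.54444375e-14
  8.65406751e+01 -4.20033469e+01]
90 (0.4, 0.28) [ 2.79806935e+01  1.04284729e+01  8.30308519e+01 -2.54444375e-14
  8.65406751e+01  2.79806935e+01]
180 (0.4, -0.03) [-1.28339540e+01  2.27893379e+00  9.26153210e+01 -2.54444375e-14
  8.51057452e+01 -1.02833954e+02]
180 (0.4, -0.28) [-4.20033469e+01  1.04284729e+01  8.30308519e+01 -2.54444375e-14
  8.65406751e+01 -1.32003347e+02]
180 (0.4, 0.28) [ 2.79806935e+01  1.04284729e+01  8.30308519e+01 -2.54444375e-14
  8.65406751e+01 -6.20193065e+01]
-90 (0.4, -0.03) [-1.28339540e+01  2.27893379e+00  9.26153210e+01 -2.54444375e-14
  8.51057452e+01  1.67166046e+02]
-90 (0.4, -0.28) [-4.20033469e+01  1.04284729e+01  8.30308519e+01 -2.54444375e-14
  8.65406751e+01  1.37996653e+02]
-90 (0.4, 0.28) [ 2.79806935e+01  1.04284729e+01  8.30308519e+01 -2.54444375e-14
  8.65406751e+01 -1.52019307e+02]
```

```bash
python3 - <<'E'
from h import *
import json
out={}
for n,p in [("bar",(.37,-.285,.25)),("hous",(.44,-.016,.25)),("tray",(.43,.283,.25))]:
    arm.move_to(p,down(0)); c=arm.get_calibration("wrist"); im=arm.snapshot("wrist")
    out[n]={k:np.array(v).tolist() for k,v in c.items()}
    cv2.imwrite(f"pics/raw_{n}.png",im[:,:,::-1])
    cv2.imwrite(f"pics/{n}.png",cv2.resize(im[:300,120:520,::-1],(800,600),interpolation=cv2.INTER_CUBIC))
json.dump(out,open("cal.json","w"));print(arm.current_t())
E
```

```text
3.7917
```

View pics/bar.png

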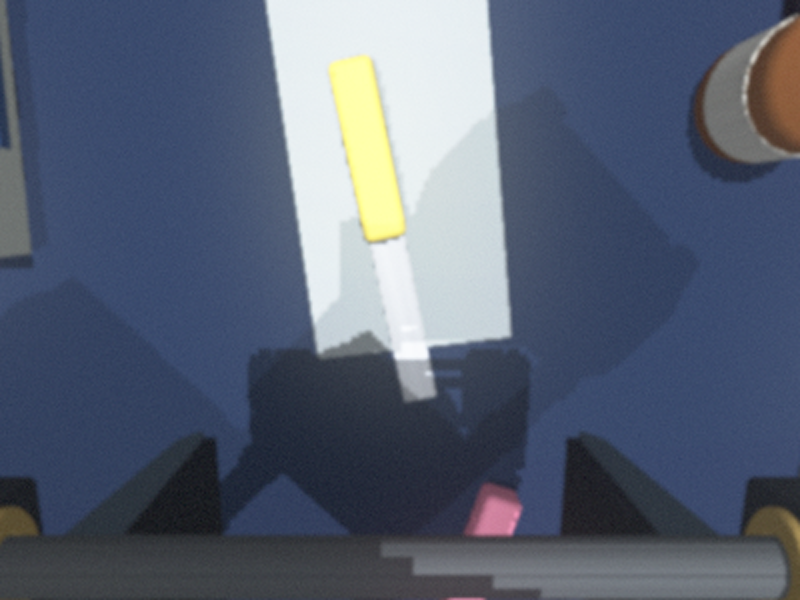

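View pics/hous.png

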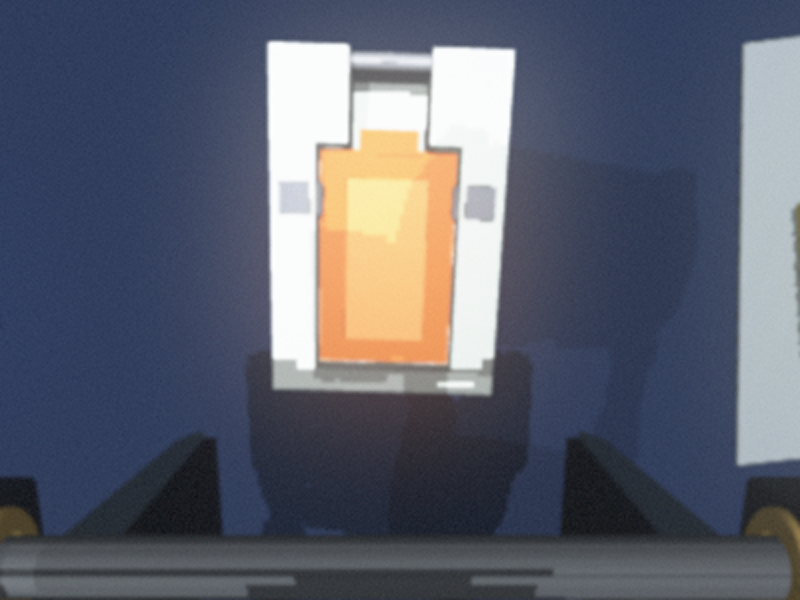

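View pics/tray.png

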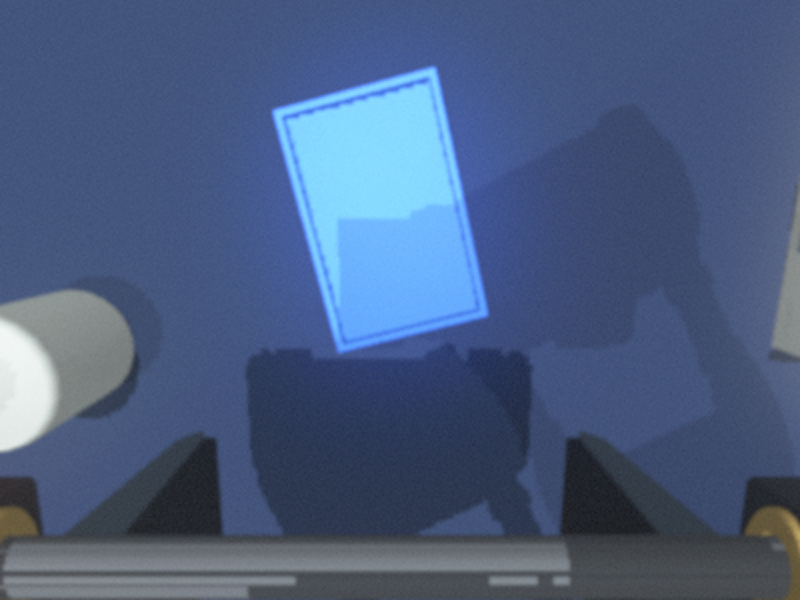

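The bar picture shows the handle's top corners at (330,66), (371,57), (405,234) and (368,240), and the tip corners at (404,402) and (436,397). The base's top corners are (268,43), (515,49), (492,394) and (272,390). The tray rim corners are (273,109), (436,67), (487,316) and (341,352). I'll fit poses to these.

```bash
cat >> h.py <<'E'
def fit(cal,UV,P,uvmap=lambda q:(120+q[0]/2,q[1]/2)):
    """planar pose (x,y,yaw) by reprojection; P in object frame with world z"""
    from scipy.optimize import least_squares
    UV=np.array([uvmap(q) for q in UV]);P=np.array(P,float)
    w=np.array([ray(cal,u,p[2]) for u,p in zip(UV,P)])
    def r(q):
        c,s=np.cos(q[2]),np.sin(q[2])
        return np.concatenate([proj(cal,(q[0]+c*p[0]-s*p[1],q[1]+s*p[0]+c*p[1],p[2]))-u for p,u in zip(P,UV)])
    best=min((least_squares(r,[*w.mean(0)[:2],a]) for a in(0,1.57,3.14,-1.57)),key=lambda s:s.cost)
    return best.x,best.fun.reshape(-1,2)
E
python3 - <<'E'
from h import *
import json
C=json.load(open("cal.json"));C={k:{a:np.array(b) for a,b in v.items()} for k,v in C.items()}
out={}
def go(n,k,UV,P):
    x,r=fit(C[k],UV,P);out[n]=x.tolist();print(n,x[:2].round(4),np.degrees(x[2]).round(2),r.round(1).tolist())
go("bar","bar",[(330,66),(371,57),(405,234),(368,240),(404,402),(436,397)],
 [(-.05,-.012,.029),(-.05,.012,.029),(.045,.012,.029),(.045,-.012,.029),(.145,-.010,.007),(.145,.010,.007)])
go("hous","hous",[(268,43),(515,49),(492,394),(272,390)],[(.1,.058,.065),(.1,-.058,.065),(-.068,-.058,.065),(-.068,.058,.065)])
go("tray","tray",[(273,109),(436,67),(487,316),(341,352)],[(.07,.046,.012),(.07,-.046,.012),(-.07,-.046,.012),(-.07,.046,.012)])
go("mat","bar",[(318,358),(511,336)],[(-.125,.06,.003),(-.125,-.06,.003)])
json.dump(out,open("poses.json","w"))
# check pry-pose IK
x,y,a=out["hous"];H=lambda p:np.array([x+np.cos(a)*p[0]-np.sin(a)*p[1],y+np.sin(a)*p[0]+np.cos(a)*p[1],p[2]])
for th in(38,0,-14):
    t=np.radians(th);bx=np.array([-np.cos(t),0,-np.sin(t)]);bz=np.array([-np.sin(t),0,np.cos(t)])
    g=np.array([.096,0,.051])+.004*bz-.097*bx
    R=np.array([[np.cos(a),-np.sin(a),0],[np.sin(a),np.cos(a),0],[0,0,1]])
    for sg in(1,-1):
        tx=sg*bx;tz=-bz;ty=np.cross(tz,tx)
        q=arm.solve_ik(H(g+.0015*bz),R@np.c_[tx,ty,tz]);print(th,sg,H(g).round(3),None if q is None else np.round(q))
E
```

```text
bar [ 0.4699 -0.2754] -168.29 [[-1.3, -1.5], [0.7, -2.1], [1.6, 1.1], [-1.0, 2.6], [0.2, 0.5], [-0.1, -0.1]]
hous [ 0.487  -0.0152] -1.58 [[-0.0, -0.0], [-0.5, 0.6], [-0.5, -0.0], [1.1, -0.8]]
tray [0.4992 0.2843] 13.77 [[0.4, 0.6], [-0.1, -0.0], [0.5, -0.4], [-0.9, -0.3]]
mat [ 0.4849 -0.2867] 6.58 [[-0.1, 0.0], [0.1, -0.0]]
38 1 [ 0.657 -0.02   0.114] None
38 -1 [ 0.657 -0.02   0.114] None
0 1 [ 0.68  -0.021  0.055] [ -7.  42.  77.  -0.  61. -95.]
0 -1 [ 0.68  -0.021  0.055] [-7. 42. 77. -0. 61. 85.]
-14 1 [ 0.678 -0.021  0.031] [ -6.  50.  64.  -1.  80. -94.]
-14 -1 [ 0.678 -0.021  0.031] [-6. 50. 64. -1. 80. 86.]
```

```bash
cat >> h.py <<'E'
import json,os
if os.path.exists("poses.json"):
    PO=json.load(open("poses.json"))
Rz=lambda a:np.array([[np.cos(a),-np.sin(a),0],[np.sin(a),np.cos(a),0],[0,0,1]])
Ry=lambda d:np.array([[np.cos(d),0,np.sin(d)],[0,1,0],[-np.sin(d),0,np.cos(d)]])
def tool_from_bar(Rb,pb,gx,gz,delta,sg):
    """bar pose -> TCP pose; delta(deg) tilts tool body toward the handle end"""
    Rt=Rb@Ry(np.radians(-delta))@np.diag([1.,-1,-1])
    if sg<0: Rt=Rt@np.diag([-1.,-1,1])
    return pb+Rb@np.array([gx,0,gz])+Rt[:,2]*arm.grip_depth,Rt
def bar_at(th,L,off=0.,up=0.,dy=0.):
    """bar on the sill: slope th deg, tip L beyond the sill contact; off = clearance along bar z"""
    x,y,a=PO["hous"];t=np.radians(th)
    bx=np.array([-np.cos(t),0,-np.sin(t)]);bz=np.array([-np.sin(t),0,np.cos(t)])
    Rb=Rz(a)@np.c_[bx,np.cross(bz,bx),bz]
    o=np.array([.096,dy,.051+up])+(.004+off)*bz+(L-.145)*bx
    return Rb,np.array([x,y,0])+Rz(a)@o
E
python3 - <<'E'
from h import *
for gx in(.0,.02):
  for d in(0,10,15,20,25,30):
    for sg in(1,-1):
      r=[]
      for th,L in((36,.048),(38,.048),(36,-.02),(0,.048),(-14,.048)):
        p,R=tool_from_bar(*bar_at(th,L),gx,.024,d,sg);q=arm.solve_ik(p,R);r.append(None if q is None else np.round(q).astype(int).tolist())
      print(gx,d,sg,r)
E
```

```text
0.0 0 1 [None, None, [-9, 29, 102, 17, 14, -112], [-7, 42, 77, 0, 61, -95], [-6, 50, 64, -1, 80, -94]]
0.0 0 -1 [None, None, [-9, 29, 102, 17, 14, 68], [-7, 42, 77, 0, 61, 85], [-6, 50, 64, -1, 80, 86]]
0.0 10 1 [[-9, 29, 103, 8, 22, -104], [-9, 29, 105, 11, 18, -107], [-8, 29, 94, 5, 32, -100], [-6, 46, 67, -1, 76, -94], [-6, 55, 53, -2, 95, -94]]
0.0 10 -1 [[-9, 29, 103, 8, 22, 76], [-9, 29, 105, 11, 18, 73], [-8, 29, 94, 5, 32, 80], [-6, 46, 67, -1, 76, 86], [-6, 55, 53, -2, 95, 86]]
0.0 15 1 [[-8, 30, 99, 5, 30, -100], [-8, 29, 101, 6, 27, -102], [-8, 30, 89, 3, 40, -98], [-6, 49, 62, -1, 84, -94], [-6, 58, 48, -2, 102, -94]]
0.0 15 -1 [[-8, 30, 99, 5, 30, 80], [-8, 29, 101, 6, 27, 78], [-8, 30, 89, 3, 40, 82], [-6, 49, 62, -1, 84, 86], [-6, 58, 48, -2, 102, 86]]
0.0 20 1 [[-8, 31, 95, 3, 39, -98], [-8, 30, 97, 3, 36, -99], [-7, 31, 85, 2, 48, -97], [-6, 51, 57, -2, 91, -94], [-6, 62, 43, -2, 110, -94]]
0.0 20 -1 [[-8, 31, 95, 3, 39, 82], [-8, 30, 97, 3, 36, 81], [-7, 31, 85, 2, 48, 83], [-6, 51, 57, -2, 91, 86], [-6, 62, 43, -2, 110, 86]]
0.0 25 1 [[-8, 32, 90, 2, 47, -97], [-8,
[... 1514 characters left out ...]
1 [[-8, 31, 97, 3, 36, 81], [-8, 30, 99, 4, 33, 80], [-8, 31, 88, 2, 45, 83], [-6, 50, 61, -2, 89, 86], [-6, 60, 47, -2, 107, 86]]
0.02 25 1 [[-8, 32, 93, 2, 44, -97], [-8, 31, 95, 2, 41, -98], [-7, 33, 83, 1, 53, -96], [-6, 53, 56, -2, 96, -94], [-6, 63, 42, -3, 114, -94]]
0.02 25 -1 [[-8, 32, 93, 2, 44, 83], [-8, 31, 95, 2, 41, 82], [-7, 33, 83, 1, 53, 84], [-6, 53, 56, -2, 96, 86], [-6, 63, 42, -3, 114, 86]]
0.02 30 1 [[-8, 33, 89, 1, 52, -96], [-8, 32, 91, 1, 49, -97], [-7, 34, 78, 1, 61, -96], [-6, 56, 52, -2, 103, -94], [-6, 66, 37, -3, 121, -94]]
0.02 30 -1 [[-8, 33, 89, 1, 52, 84], [-8, 32, 91, 1, 49, 83], [-7, 34, 78, 1, 61, 84], [-6, 56, 52, -2, 103, 86], [-6, 66, 37, -3, 121, 86]]
```

```bash
cat >> h.py <<'E'
GX,GZ,DEL,SG=0.,.024,15,-1
def tb(Rb,pb): return tool_from_bar(Rb,pb,GX,GZ,DEL,SG)
E
python3 - <<'E'
from h import *
x,y,a=PO["bar"]
p,R=tb(Rz(a),np.array([x,y,.003]))
print(p.round(3),np.round(arm.solve_ik(p,R)))
arm.grip(.06)
arm.move_to(p-R[:,2]*.12,R)
arm.move_l(p,feed=.12); print("F",np.round(arm.current_force(),1))
arm.grip(0.0); print(arm.current_width(),arm.current_grasp_force())
arm.move_l(p+[0,0,.20],feed=.2)
print(np.round(arm.current_force(),2),arm.current_width(),arm.current_t())
# go to pre-insert, look
Rb,pb=bar_at(37,-.03,off=.004); q,Rq=tb(Rb,pb)
arm.move_to(q+[0,0,.12],Rq)
print(arm.current_t(),np.round(arm.current_torque(),2))
arm.move_l(q,feed=.15)
for n in("scene","top"):
    im=arm.snapshot(n)[:,:,::-1]; cv2.imwrite(f"pics/raw_{n}1.png",im)
    c=proj(arm.get_calibration(n),[.6,-.02,.07]).astype(int);print(n,c)
    cr=im[c[1]-60:c[1]+60,c[0]-80:c[0]+80]; cv2.imwrite(f"pics/{n}1.png",cv2.resize(cr,(800,600),interpolation=cv2.INTER_CUBIC))
print(arm.current_t())
E
```

```text
[ 0.465 -0.276  0.009] [-31.  43.  90. -12.  59.  55.]
F [-0.  -0.  -0.3]
0.023569194859805586 29.999504685401917
[-0.75 -0.18 -1.95] 0.02397083291941153 9.4333
10.7583 [0.08 0.39 0.04]
scene [308 219]
top [310 172]
11.8083
```

View pics/scene1.png

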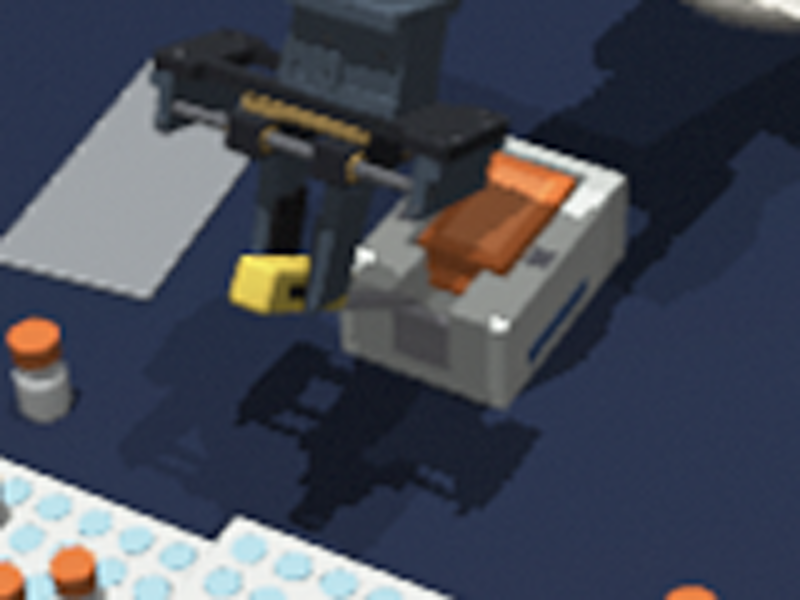

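The scene view shows the bar held with its blade sloping to a tip near crop (430,300), just above and outside the sill. I'll compare that with the predicted projection and the edges seen.

```bash
python3 - <<'E'
from h import *
Rb,pb=bar_at(37,-.03,off=.004)
p,R=tb(Rb,pb);print((np.array(arm.current_ee_pos())-p).round(4))
im=cv2.imread("pics/raw_scene1.png");tp=cv2.imread("pics/raw_top1.png")
o=[]
for n,I,w,hh in(("scene",im,50,50),("top",tp,50,50)):
    c=arm.get_calibration(n);P=[proj(c,pb+Rb@np.array(v)) for v in([.145,.01,.004],[.145,-.01,.004],[.145,-.01,0],[.045,.01,.004],[.045,-.01,.004],[-.05,.012,0],[-.05,-.012,0],[-.05,-.012,.026])]
    x,y,a=PO["hous"]
    Q=[proj(c,np.array([x,y,0])+Rz(a)@np.array(v)) for v in([.1,.058,.065],[.1,-.058,.065],[.096,.02,.055],[.096,-.02,.055])]
    c0=np.round(np.mean(P[:5],0)).astype(int)-25
    z=8;cr=cv2.resize(I[c0[1]:c0[1]+50,c0[0]:c0[0]+50],None,fx=z,fy=z,interpolation=cv2.INTER_CUBIC)
    cr=cv2.convertScaleAbs(cr,alpha=1.6)
    for p,col in[(p,(0,255,0)) for p in P]+[(p,(0,0,255)) for p in Q]:
        cv2.circle(cr,tuple(np.round((p-c0+.5)*z).astype(int)),3,col,-1)
    o.append(cr)
cv2.imwrite("pics/ov1.png",np.hstack(o))
E
```

```text
[ 0.0006 -0.0002  0.0013]
```

View pics/ov1.png

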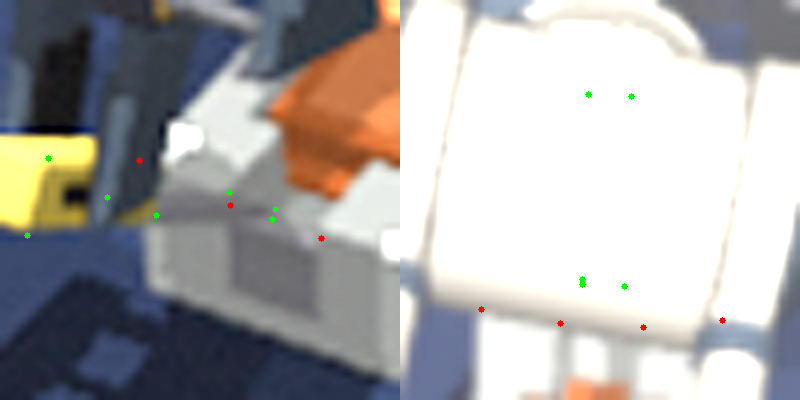

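```bash
python3 - <<'E'
from h import *
def go(th,L,off,feed=.1):
    p,R=tb(*bar_at(th,L,off)); arm.move_l(p,R,feed=feed)
    f=np.array(arm.current_force()); print(th,L,off,f.round(1),np.round(arm.current_torque(),2),(np.array(arm.current_ee_pos())-p).round(4)); return np.linalg.norm(f-[-.75,-.2,-2])
for L in(-.03,0,.025,.046):
    if go(37,L,.003,.08)>12: print("CONTACT");break
else:
    go(37,.046,.001,.04)
    for th in(33,29,25,21):
        if go(th,.046,.0,.08)>45: print("HIGH");break
print(arm.current_t(),arm.current_width())
E
```

```text
37 -0.03 0.003 [ 0.4  0.5 -1.9] [ 0.01  0.31 -0.02] [0.0001 0.     0.0003]
37 0 0.003 [-0.   0.8 -1.8] [0.   0.35 0.  ] [ 0.0004 -0.0001  0.0003]
37 0.025 0.003 [ 0.2  0.2 -2.1] [ 0.02  0.42 -0.04] [ 0.0004 -0.0001  0.0003]
37 0.046 0.003 [ 0.5  0.8 -1.8] [0.05 0.4  0.04] [ 0.0004 -0.0001  0.0002]
37 0.046 0.001 [-0.1 -0.3 -2.2] [0.01 0.39 0.  ] [ 0.0006 -0.      0.0002]
33 0.046 0.0 [-0.   0.2 -2.1] [ 0.03  0.37 -0.01] [ 0.0012 -0.0001  0.0003]
29 0.046 0.0 [-1.2  0.1 -1.1] [0.07 0.22 0.05] [0.0006 0.0001 0.0001]
25 0.046 0.0 [-0.4 -0.1 -2.1] [ 0.    0.16 -0.05] [ 0.0003  0.0001 -0.0001]
21 0.046 0.0 [-4.3  0.3  1.8] [ 0.05  1.04 -0.  ] [-0.0006  0.0002 -0.0004]
14.7 0.02357901357149391
```

```bash
python3 - <<'E'
from h import *
def go(th,L,off,feed=.1):
    p,R=tb(*bar_at(th,L,off)); arm.move_l(p,R,feed=feed)
    f=np.array(arm.current_force()); print(th,f.round(1),np.round(arm.current_torque(),2),(np.array(arm.current_ee_pos())-p).round(4)); return np.linalg.norm(f-[-.75,-.2,-2])
for th in(17,13,9,5,1,-4,-8,-12,-15):
    if go(th,.046,.0,.08)>60: print("HIGH");break
print(arm.current_t(),arm.current_width())
im=arm.snapshot("scene")[:,:,::-1]; cv2.imwrite("pics/raw_scene2.png",im)
cv2.imwrite("pics/scene2.png",cv2.resize(im[159:279,228:388],(800,600),interpolation=cv2.INTER_CUBIC))
E
```

```text
17 [ 0.  -0.8  2.9] [-0.06  0.3   0.01] [0.0003 0.     0.    ]
13 [ 1.8 -0.   1.7] [-0.05  0.11  0.08] [ 0.0004  0.     -0.    ]
9 [-0.2 -0.1  0.8] [-0.01  0.02  0.07] [ 0.0002  0.     -0.0002]
5 [-0.8 -0.4 -0.7] [-0.07  0.15  0.02] [-0.      0.0001 -0.0002]
1 [-1.3 -0.7 -0.2] [0.01 0.17 0.02] [-0.0001  0.0001 -0.0003]
-4 [-1.4  0.  -1.1] [ 0.05 -0.   -0.02] [-0.0002  0.     -0.0006]
-8 [-1.1 -0.2 -2.8] [-0.03 -0.46  0.01] [ 0.0001  0.     -0.0002]
-12 [-0.6 -0.6 -1.9] [ 0.   -0.38  0.05] [ 0.      0.     -0.0002]
-15 [-0.7  0.2 -2.3] [ 0.04 -0.55  0.02] [ 0.0001  0.     -0.0002]
16.95 0.023496560038430772
```

View pics/scene2.png

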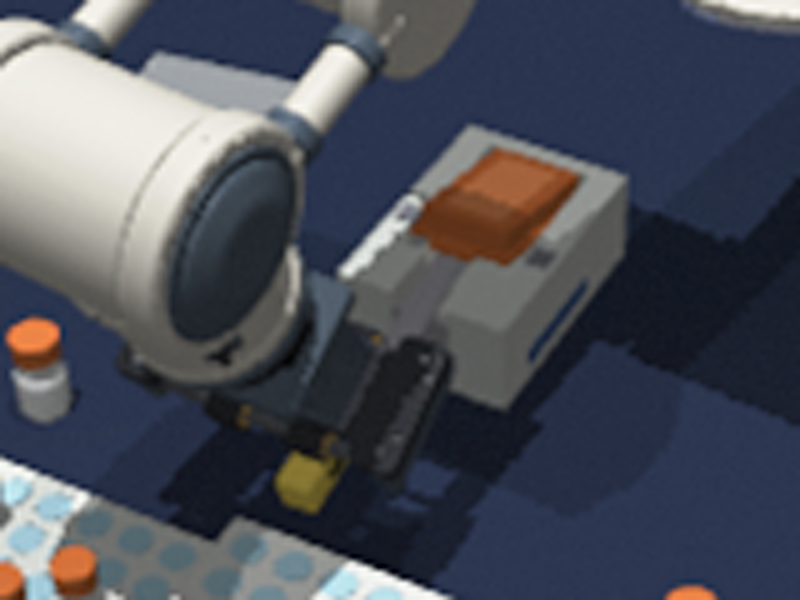

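The cover's +x end now stands proud of the base, with its dark front edge visible around (450,240). I'll withdraw the bar and lay it back on the mat.

```bash
python3 - <<'E'
from h import *
def go(th,L,off,feed=.1,up=0):
    p,R=tb(*bar_at(th,L,off,up)); arm.move_l(p,R,feed=feed)
    print(th,L,np.round(arm.current_force(),1)); return p,R
go(-4,.046,.0,.12); go(6,.046,.001,.12); go(9,.01,.003,.12); go(12,-.02,.005,.15)
p,R=go(12,-.03,.01,.25,up=.12)
x,y,a=PO["bar"]
p,R=tb(Rz(a),np.array([x,y,.003]))
arm.move_to(p+[0,0,.15],R)
arm.move_l(p+[0,0,.012],feed=.2)
arm.move_l(p+[0,0,.001],feed=.04); print("F",np.round(arm.current_force(),1))
arm.grip(.055)
arm.move_l(p-R[:,2]*.12,feed=.25)
# look at cover and mat
hx,hy,ha=PO["hous"]
arm.move_to([.44,-.016,.28],down(0)); 
cal=arm.get_calibration("wrist");im=arm.snapshot("wrist")[:,:,::-1]
s=arm.snapshot("scene")[:,:,::-1]
cv2.imwrite("pics/raw_w3.png",im);json.dump({k:np.array(v).tolist() for k,v in cal.items()},open("cal3.json","w"))
cv2.imwrite("pics/w3.png",np.hstack([cv2.resize(im[:200,200:400],(400,400),interpolation=cv2.INTER_CUBIC),cv2.resize(s[140:260,220:340],(400,400),interpolation=cv2.INTER_CUBIC)]))
print(arm.current_t())
E
```

```text
-4 0.046 [ 1.1  0.  -2.4]
6 0.046 [-0.8  0.2 -3.2]
9 0.01 [-0.4 -0.  -2.3]
12 -0.02 [-0.   0.3 -2.2]
12 -0.03 [ 0.3 -0.5 -2.9]
F [ 0.1 -0.2 -2.7]
24.3917
```

View pics/w3.png

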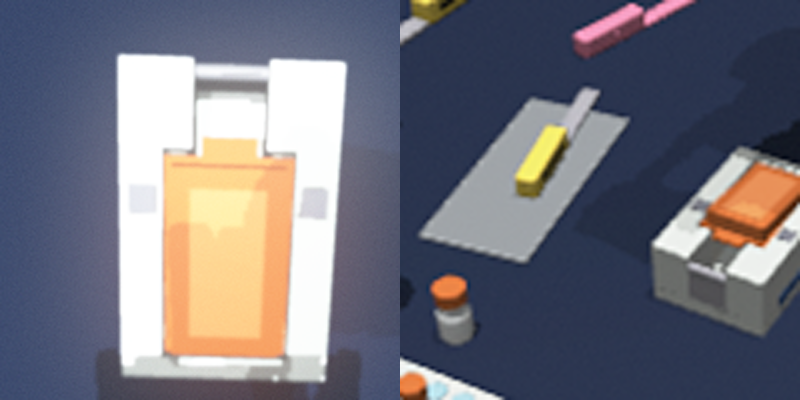

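The left half shows the cover popped and tilted, with its block's front edge visible. The right half shows the bar lying on the mat. Now I'll grasp the cover.

```bash
python3 - <<'E'
from h import *
c=json.load(open("cal.json"))["tray"];c={k:np.array(v) for k,v in c.items()}
for q in((130,340),(100,300),(60,400)): print("bottle",ray(c,(120+q[0]/2,q[1]/2),.05).round(3))
x,y,a=PO["hous"]; H=np.array([x,y,0]);t=np.radians(7.5)
Rc=Rz(a)@Ry(-t); pc=H+Rz(a)@(np.array([-.055,0,.045])+Ry(-t)@np.array([.055,0,0]))
Rg=down(np.degrees(a)); pg=pc+Rc@np.array([.035,0,.012]); pg[2]=.0685
xt,yt,at=PO["tray"]; Rp=Rz(at); pp=np.array([xt,yt,.004])-Rz(at)@np.array([.005,0,0])
Rt=Rp@Rc.T@Rg; pt=pp+Rp@Rc.T@(pg-pc)
np.savez("place.npz",Rt=Rt,pt=pt)
print(pg.round(4),pt.round(4),np.round(arm.solve_ik(pg,Rg)),np.round(arm.solve_ik(pt,Rt)))
arm.grip(.082)
arm.move_to(pg+[0,0,.06],Rg); f0=np.array(arm.current_force())
arm.move_l(pg+[0,0,.004],feed=.1); arm.move_l(pg,feed=.03)
print("F",np.round(arm.current_force()-f0,1),(np.array(arm.current_ee_pos())-pg).round(4))
arm.grip(.0); print(arm.current_width(),arm.current_grasp_force(),np.round(arm.current_force()-f0,1))
arm.move_l(pg+[0,0,.02],feed=.05); print(np.round(arm.current_force()-f0,1),np.round(arm.current_torque(),2))
arm.move_l(pg+[0,0,.12],feed=.2); print(np.round(arm.current_force()-f0,1),np.round(arm.current_torque(),2),arm.current_width(),arm.current_t())
im=arm.snapshot("scene")[:,:,::-1];cv2.imwrite("pics/s4.png",cv2.resize(im[120:270,230:430],(800,600),interpolation=cv2.INTER_CUBIC))
E
```

```text
bottle [0.434 0.424 0.05 ]
bottle [0.456 0.438 0.05 ]
bottle [0.401 0.466 0.05 ]
[ 0.5197 -0.0161  0.0685] [0.5283 0.2915 0.0159] [ -8.  31. 101.  -0.  48.  83.] [23. 43. 84.  1. 60. 98.]
F [0.4 0.3 0.7] [ 0.     -0.      0.0002]
0.059885787439777335 29.95576411485672 [1.1 2.3 1.7]
[-0.   0.4 -1. ] [ 0.05 -0.04  0.  ]
[ 0.  -0.7 -2.4] [ 0.06 -0.06 -0.01] 0.05998172647730743 28.3667
```

View pics/s4.png

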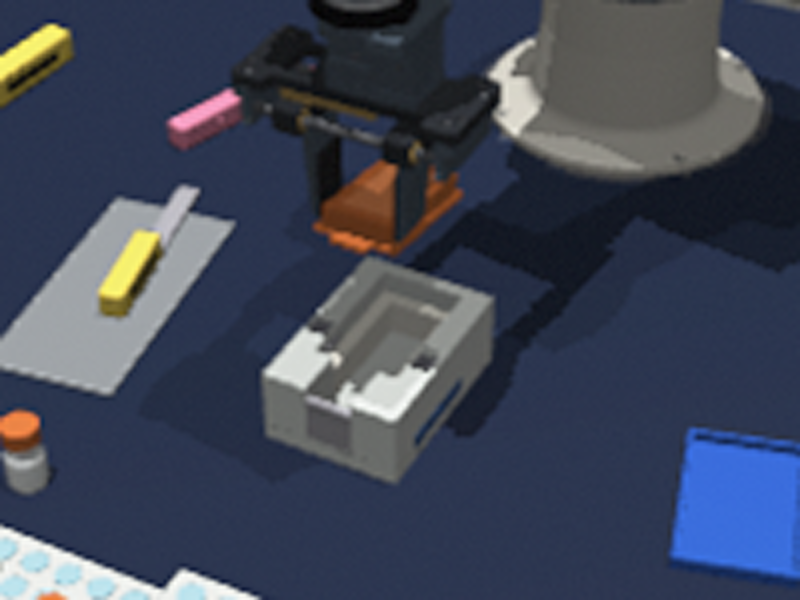

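The cover is held and clear of the base. I'll place it in the tray.

```bash
python3 - <<'E'
from h import *
d=np.load("place.npz");Rt,pt=d["Rt"],d["pt"]
arm.move_to(pt+[0,0,.10],Rt); arm.move_l(pt+[0,0,.012],feed=.12); arm.sleep(.2)
f0=np.array(arm.current_force())
for dz in np.arange(.008,-.0025,-.001):
    arm.move_l(pt+[0,0,dz],feed=.02); f=np.mean([arm.current_force() for _ in range(3)],0)-f0
    print(round(dz,4),f.round(1),end=";")
    if f[2]>3: break
print((np.array(arm.current_ee_pos())-pt).round(4))
arm.grip(arm.current_width()+.006)
arm.move_l(np.array(arm.current_ee_pos())-Rt[:,2]*.02,feed=.05)
arm.move_l(pt+[-.06,0,.22],down(np.degrees(PO["tray"][2])),feed=.25)
im=arm.snapshot("wrist")[:,:,::-1];s=arm.snapshot("scene")[:,:,::-1]
cv2.imwrite("pics/w5.png",np.hstack([cv2.resize(im[:250,190:440],(400,400),interpolation=cv2.INTER_CUBIC),cv2.resize(s[180:300,360:480],(400,400),interpolation=cv2.INTER_CUBIC)]))
print(arm.current_t())
E
```

```text
0.008 [ 0.2 -0.4  0.1];0.007 [0.  1.4 0.3];0.006 [ 0.1  0.  -0.2];0.005 [-0.4  1.7 -0.1];0.004 [ 1.5 -0.1 -0.2];0.003 [-0.5  0.3  0. ];0.002 [ 0.2  1.  -0.1];0.001 [-0.8 -0.1  0.3];0.0 [-0.7 -0.4  2.5];-0.001 [-0.5 -0.5 10.7];[ 0.0002  0.     -0.0004]
35.2667
```

View pics/w5.png

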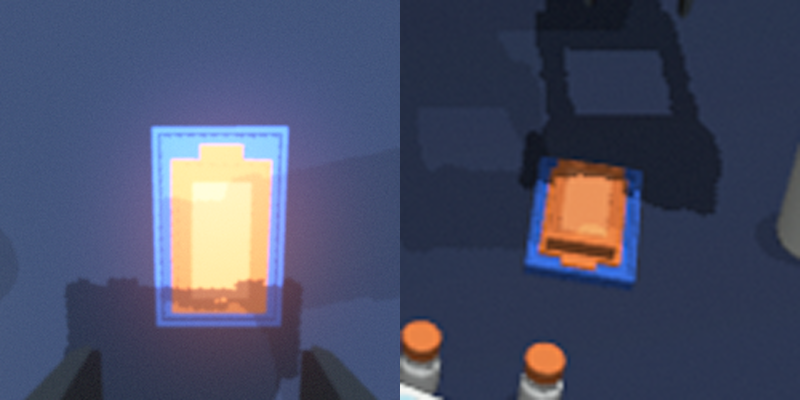

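The cover lies flat inside the pocket with its orange face up, and the vials are still standing. Handing in.

```bash
python3 -c "
from rig import arm
print(arm.sign_off())"
```

```text
the job is handed in; nothing more can be done
None
```

I levered the cover loose with the pry bar, laid the bar back on the mat and set the cover flat in the tray pocket, orange face up. I handed the job in at about 35 s, with every vial, bottle and beaker left untouched; no verdict came back.

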